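# Tip the GO gauge pin into a steering head

### The arm

A 6-joint arm with a two-finger parallel gripper is mounted at the origin on the work surface. World frame = base frame: x ahead of the robot, y to its left, z up, the work surface at z = 0. Lengths are in m, angles in rad, forces in N, time in s.
With the tool pointing down it reaches from about 0.3 to 0.875 m from the base axis. Payload 6.4 kg.
Tool frame: the origin (TCP) lies at the very end of the fingers, on their centre line; the grasp point (between the pads) lies 19 mm behind it; z points along the fingers, y is the line along which they close (so a half turn about z gives the same grasp; the last joint's range is limited). The gripper opens to 85 mm and grips with 20 to 120 N. Pads are 22 mm wide; open, the fingers measure 114 mm over their backs; the gripper's body (76 mm by 85 mm) begins 54 mm behind the grasp point. The pads swing forward as they close: fully open they stand 13 mm farther back than shut.
Start: joints at [-1.534, 0.181, 1.607, -0, 1.354, -0.206], TCP at [0.138, -0.558, 0.231] pointing down, gripper open.
Joint ranges: [-2.99, 2.99], [-0.89, 2.07], [0.3, 2.58], [-1.14, 4.28], [0, 2.63], [-3.12, 3.12]. Speed limits (rad/s): [2.57, 2.57, 3.01, 3.14, 3.14, 3.14].

### API

Orientations are given as a unit quaternion [w, x, y, z].
In Python, from bench import ctrl, camera, calibration, order, outline_of gives the robot as it stands.
- The arm moves only by the tool move_arm, never from a script. Its argument "series" is a list that holds one entry, the list of rows, each a list of 5 numbers: the opening, from 0 (shut) to 1 (fully open), then the shift along the tool's x, y, z in mm, then the turn about the tool's z in rad. A call has exactly 10 rows; each row is the pose to reach, as a shift and turn from the pose commanded when the call began, along the tool's axes at that moment; what a row does not reach only later rows make up. A row lasts 1/12 s, in which the tool goes at most 41.7 mm and 7.16 degrees, less where a joint would pass 70% of its speed; a pose out of reach is approached as far as the arm can. A call with a gripper value outside its range is refused whole. The fingers move at their own pace and stop on an object; the grip force is fixed at half the most. Time passes only in rows, so rows that repeat a pose let the fingers close, or fill a call up. It gives the time, the measured TCP pose, the force, the opening and the grip force at its end, in the units of the state.
- ctrl.get_obs(): the state, without advancing time (a new reading comes with each control period).
- camera(name): name is "scene" or "top"; returns (picture, depth): 420x560x3 uint8, blue, green, red; 420x560 float32, m along the optical axis (not along the pixel's ray), 0 where there is no reading.
- calibration(name): a dict with "intrinsics" (3x3 intrinsics, pixels), "rvec" (rotation vector, rad) and "tvec" (3), from world to camera coordinates, as OpenCV has them. Camera axes: x right, y down, z forward; pixel columns grow to the right and rows downward; lengths in m; the calibration is good to about 2 mm. A picture is of the moment at which its call begins. calibration takes no time and is no camera call.
- order.hand_in(): hands the job in; it is judged then, once.
Trained networks look in the newest picture that a camera, given by its name, has taken for a name from the list of things; names that differ only in an ending like _2 or _b are one class to them, and where a whole thing is asked for, a point or a joint stands for the part that bears it (a point fixed in the world has none). Each returns a list of dicts, best first, with "conf" (0 to 1); they miss things now and then, are a little off and sometimes report something else, mostly with a low value. They report only what shows in the picture. A call takes as long as a camera call. They do not tell look-alikes from the thing itself.
- outline_of(target, camera): "region" (420x560 bool, what is visible of it) and "bbox" ([centre column, centre row, width, height] in pixels, round what is visible of it).
The state is a dict: "time_s": time; "q": joint angles; "dq": joint speeds; "joint_efforts": joint torques, N m; "eef_pos": TCP position; "eef_rot": TCP orientation; "wrist_force": force on the tool from outside, world axes, zero at the start; "torque": the same for the moment, N m; "opening": opening from 0.0 (shut) to 1.0 (fully open); "grasp_force": force on a finger pad.
Only numpy, scipy, OpenCV 4.12 (cv2) and the standard library are available. Lean on these libraries where they do the work, as an engineer would, in place of code of your own. Each camera call takes 0.05 s, during which the arm holds its last target. There are 200 camera calls.

### The job

Check the bore of the motorcycle steering head that is clamped upright in the jig: take the green-banded GO gauge pin out of its wooden stand, lean it well over and tip its low edge into the mouth of the head tube, then straighten it and slide it down until its shoulder sits flush on the tube, and let go. The jig's cross slide still stands where the last job left it and the fit is close, so feel for the bore, guide the pin all the way down without dropping it and never force it; leave the red-banded pin and the two bearing races alone.

Things in the scene. Friction and masses are not known exactly. Their poses are not given: they have to be found in the camera images.
- go_pin: GO gauge pin, steel, green bands on its grip; about 0.36 kg. Origin: centre of its flat foot; z runs up its axis. From the foot up: plug 40 mm in diameter and 45 mm long (1.2 mm chamfer round the foot), shoulder 54 mm in diameter and 7 mm thick, grip 24 mm in diameter and 52 mm long; 104 mm over all. It stands foot down in a well of the stand, 3 mm free all round.
- pin_foot (a point): centre of the foot of the GO pin (same point and axes as the pin)
- pin_grip (a point): point on the GO pin's axis where to grip it, 82 mm above the foot, 30 mm above the shoulder
- nogo_pin: NO-GO gauge pin, same shape with red bands, plug 41.6 mm: too thick for the bore; stands in the other well. Leave it alone. Origin: centre of its foot.
- stand: wooden stand, fixed, 85 x 190 x 34 mm; the two wells lie 48 mm either side of its centre along its y axis, 24 mm deep (floor 10 mm above the table), 46 mm wide. Origin: centre of its underside.
- jig: jig, base plate 190 x 130 mm fixed to the table, with a stiff two-way cross slide that carries a black motorcycle steering head, bore truly upright. Origin: underside of the plate, on the bore's axis if the slide stood in its middle. It stands where the last job left it: up to 10 mm off along the jig's x and up to 10 mm along its y. This offset is not measured: find it by touch or sight.
- mouth_nominal (a point): middle of the bore's mouth if the slide stood in its middle; the real one is in the same plane (the tube's flat top face, 172 mm above the table), up to 10 mm off in x and y. Bore 41 mm in diameter (0.5 mm free all round the GO pin), straight through, sharp rim, tube 55 to 58 mm outside; frame tubes on its +x side stay below 160 mm. Pin home: shoulder on this face, foot 45 mm below it.
- race_a: steel bearing race, 47 mm ring, 12 mm high; a bystander, leave it alone
- race_b: the other steel bearing race; a bystander, leave it alone
- go_plug: the ground plug of the GO pin, 40 mm in diameter and 45 mm long, one piece with the pin; same origin and axes as the pin
Things that resemble listed ones, but are neither listed nor needed, are in the scene too. What is shaped like the go_pin but yellow is not meant.

How it is judged:
By the outcome, as a careful person would: the job done as asked, in the order asked, and still so for the second after the job is handed in, with the robot touching nothing.
It also fails if it takes over 69 s, if anything falls off the work surface, if the arm or the gripper's body presses on something with over 40 N, if the wrist force passes 120 N, or if a joint passes its speed limit or range.

## Working session

There is one attempt and no reset: what is moved stays moved. The work goes in short steps, Python scripts to look and compute and a tool call to move; the robot and the scene stay as the last step left them, time stands still between calls to the robot, and variables do not carry over. Pictures are saved under pics/ and viewed, at most 10 in all, crops included, and the job is handed in when it is done.

Besides the shell and the picture viewer there is one more tool, called after ">>>" as name(argument=value, ...) on one line, values as JSON. move_arm: Moves the arm, as the interface text tells. Its arguments: {"type":"object","properties":{"series":{"type":"array","items":{"type":"array","items":{"type":"array","items":{"type":"number"}}}}},"required":["series"]}

```bash
mkdir -p pics; ls; cat > h.py <<'E'
import numpy as np, cv2
from bench import ctrl, camera, calibration, order, outline_of
def cal(n):
    c=calibration(n);K=np.array(c["intrinsics"]);R=cv2.Rodrigues(np.array(c["rvec"]))[0];t=np.array(c["tvec"]).ravel();return K,R,t
def cloud(n,d):
    K,R,t=cal(n);v,u=np.mgrid[0:420,0:560]
    p=np.stack([(u-K[0,2])/K[0,0]*d,(v-K[1,2])/K[1,1]*d,d],-1)
    return (p-t)@R
def proj(n,P):
    K,R,t=cal(n);q=(np.atleast_2d(P)@R.T+t)@K.T;return q[:,:2]/q[:,2:]
E
python3 - <<'E'
from h import *
o=ctrl.get_obs();print(o)
for n in("scene","top"):
    im,d=camera(n);cv2.imwrite(f"pics/{n}0.png",im);C=cloud(n,d);K,R,t=cal(n);print(n,-R.T@t,R[2],K[0,0])
    for g in("go_pin","stand","jig","race_a","nogo_pin"):
        for r in outline_of(g,n)[:4]:
            m=r["region"]&(d>0);print(g,round(r["conf"],2),np.round(r["bbox"]),np.median(C[m],0).round(3),C[m].max(0).round(3), np.median(im[m],0))
E
```

```text
pics
{'time_s': 0.0, 'q': array([-1.53428737e+00,  1.81536632e-01,  1.60801309e+00, -1.57151695e-05,
        1.35379799e+00, -2.06317505e-01]), 'dq': array([-0.00020092,  0.00130024,  0.00134209, -0.00028933,  0.00051599,
        0.00049252]), 'joint_efforts': array([-9.04644239e-04, -4.44875479e+01, -3.51336300e+01, -4.03296199e-04,
        8.90650816e-03,  3.00607390e-06]), 'eef_pos': array([ 0.13823876, -0.55756338,  0.23038418]), 'eef_rot': array([-8.75017499e-04,  9.92637876e-01,  1.21116794e-01,  6.67722033e-05]), 'wrist_force': array([-0.41662204,  0.38636286,  0.74815363]), 'torque': array([-0.00621404, -0.00188398,  0.03494734]), 'grasp_force': 0.0, 'opening': 0.995555302437797}
scene [ 0.95154989 -0.46778867  0.58495551] [-0.50700322  0.62611415 -0.59239245] 451.49135143869256
go_pin 0.87 [217. 283.  33.  52.] [ 0.561 -0.15   0.064] [ 0.579 -0.07   0.117] [69. 83. 73.]
go_pin 0.75 [170. 265.  30.  60.] [ 0.45  -0.156  0.053] [ 0.469 -0.072  0.107] [10. 80. 97.]
go_pin 0.7 [256. 360.  40.  64.] [ 0.692 -0.198  0.053] [ 0.711 -0.163  0.108] [10. 86. 98.]
stand 0.77 [198. 337.
[... 782 characters left out ...]
0.71  -0.163  0.109] [ 35. 141. 146.]
go_pin 0.81 [342. 276.  25.  23.] [ 0.443 -0.145  0.053] [ 0.465 -0.124  0.108] [ 38. 151. 155.]
go_pin 0.6 [340. 227.  26.  26.] [ 0.551 -0.138  0.063] [ 0.577 -0.115  0.12 ] [121. 116. 111.]
stand 0.68 [360. 224.  88.  51.] [ 0.559 -0.188  0.034] [ 0.617 -0.088  0.065] [ 69.  96. 117.]
jig 0.63 [229. 196.  82. 131.] [0.601 0.107 0.071] [0.744 0.205 0.177] [66. 61. 58.]
race_a 0.6 [269. 281.   8.  20.] [0.428 0.018 0.012] [0.449 0.023 0.017] [125. 119. 112.]
race_a 0.53 [279. 152.   7.   5.] [ 0.729 -0.01   0.011] [ 0.732 -0.     0.014] [110. 106. 101.]
nogo_pin 0.97 [386. 219.  27.  25.] [ 0.569 -0.231  0.063] [ 0.598 -0.209  0.118] [110.5 108.  111. ]
```

```bash
python3 -c "
import cv2,numpy as np
a=cv2.imread('pics/scene0.png');b=cv2.imread('pics/top0.png')
cv2.imwrite('pics/both.png',cv2.resize(np.vstack([a,b]),(400,600)))"
```

```text
(no output)
```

View pics/scene0.png

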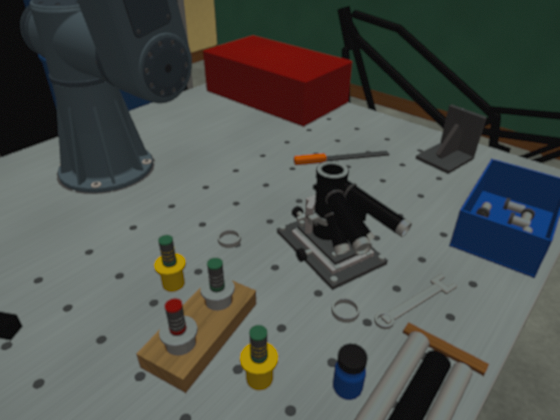

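View pics/top0.png

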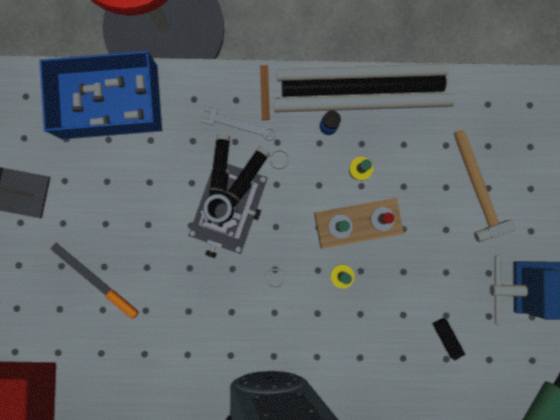

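The scene picture shows three green-banded pins. They are at scene (217,283) / top (340,227), scene (170,265) / top (342,276), and scene (256,360) / top (359,171). The first fits, because it is steel and stands in the wooden stand beside the red pin at scene (177,324). The other two are yellow. The steering head's mouth is at top (219,208). I'll confirm in an enlarged crop and measure.

```bash
python3 - <<'E'
from h import *
from scipy.optimize import least_squares
im,d=camera("top");C=cloud("top",d)
ims,ds=camera("scene");CS=cloud("scene",ds)
def fit(P,r=None):
    c0=np.append(P.mean(0),0.027)
    s=least_squares(lambda c:np.hypot(P[:,0]-c[0],P[:,1]-c[1])-c[2],c0,loss="soft_l1",f_scale=.001);return s.x.round(4)
def reg(C,c,rad,z0,z1):
    return (np.hypot(C[...,0]-c[0],C[...,1]-c[1])<rad)&(C[...,2]>z0)&(C[...,2]<z1)
for n,c in(("top",C),("scene",CS)):
    m=reg(c,(.59,.09),.12,.163,.185); P=c[m]; print(n,"tube top",m.sum(),P.mean(0).round(4),P.min(0).round(4),P.max(0).round(4),np.median(P[:,2]).round(4))
    for nm,q in(("go",(.56,-.14)),("nogo",(.58,-.235))):
        m=reg(c,q,.035,.105,.13);P=c[m];print(n,nm,"grip top",m.sum(),P.mean(0).round(4),P.min(0).round(3),P.max(0).round(3))
        m=reg(c,q,.035,.058,.07);P=c[m];print(n,nm,"shoulder",m.sum(),P.mean(0).round(4),P.min(0).round(3),P.max(0).round(3),fit(P))
m=reg(C,(.59,.09),.12,.163,.185).astype(np.uint8)
a=cv2.resize(im[170:250,180:260],(400,400),interpolation=cv2.INTER_CUBIC)
b=cv2.resize(ims[240:340,150:250],(400,400),interpolation=cv2.INTER_CUBIC)
cv2.imwrite("pics/crop1.png",np.hstack([a,b]))
E
```

```text
top tube top 352 [0.5813 0.1192 0.1717] [0.5532 0.0912 0.1634] [0.6095 0.1474 0.1784] 0.1718
top go grip top 113 [ 0.552  -0.1419  0.1138] [ 0.54  -0.154  0.108] [ 0.564 -0.13   0.118]
top go shoulder 307 [ 0.5515 -0.1393  0.0617] [ 0.526 -0.167  0.058] [ 0.577 -0.116  0.067] [ 0.5522 -0.1436  0.0217  0.027 ]
top nogo grip top 114 [ 0.5702 -0.2353  0.1137] [ 0.559 -0.247  0.105] [ 0.582 -0.224  0.118]
top nogo shoulder 276 [ 0.57   -0.2312  0.0619] [ 0.547 -0.262  0.058] [ 0.596 -0.21   0.069] [ 0.5712 -0.238   0.0215  0.027 ]
scene tube top 478 [0.5838 0.1158 0.1701] [0.5522 0.0889 0.163 ] [0.6114 0.1478 0.1751] 0.1715
scene go grip top 213 [ 0.5543 -0.1441  0.1135] [ 0.54  -0.155  0.105] [ 0.565 -0.13   0.118]
scene go shoulder 511 [ 0.558  -0.1477  0.063 ] [ 0.525 -0.17   0.058] [ 0.58  -0.116  0.07 ] [ 0.5517 -0.1423  0.0215  0.027 ]
scene nogo grip top 276 [ 0.5726 -0.238   0.1134] [ 0.558 -0.249  0.105] [ 0.583 -0.225  0.117]
scene nogo shoulder 671 [ 0.5772 -0.2408  0.0629] [ 0.545 -0.264  0.058] [ 0.598 -0.21   0.07 ] [ 0.5701 -0.2362  0.0212  0.027 ]
```

View pics/crop1.png

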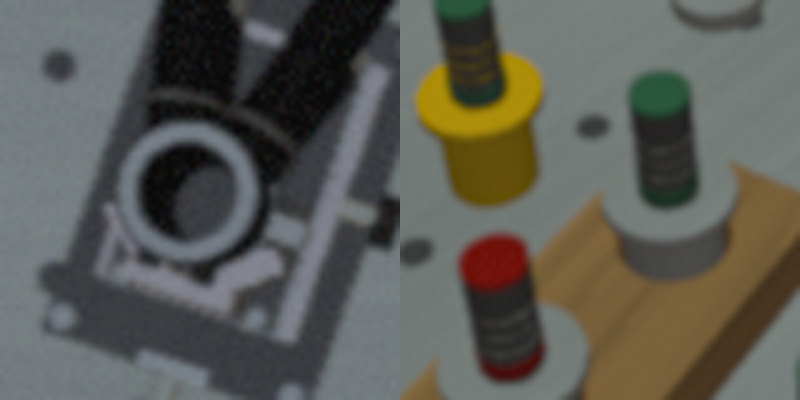

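The crop confirms it. The steel pin with the green cap stands in the stand, with the yellow look-alike to its left and the red pin below. The bore mouth is clear. The pin is at about (0.5525, -0.1425) and the bore at about (0.581, 0.119). I'll move above the pin.

>>> move_arm(series=[[[1, 25, -15, 0, 0], [1, 55, -33, 0, 0], [1, 90, -54, 0, 0], [1, 125, -76, 0, 0], [1, 160, -97, 0, 0], [1, 195, -118, 0, 0], [1, 230, -139, 0, 0], [1, 265, -160, 0, 0], [1, 300, -181, 0, 0], [1, 330, -199, 0, 0]]])

```text
time_s: 1.53
eef_pos: [0.4122, -0.2836, 0.2316]
eef_rot: [0.0, 0.993, 0.121, 0.0]
wrist_force: [0.6, -0.5, 0.4]
opening: 0.999
grasp_force: 0.0
```

>>> move_arm(series=[[[1, 30, -18, 0, 0], [1, 60, -36, 0, 0], [1, 90, -54, 10, 0], [1, 120, -73, 20, 0], [1, 150, -91, 30, 0], [1, 165, -100, 40, 0], [1, 172, -104, 50, 0], [1, 172, -104, 60, 0], [1, 172, -104, 60, 0], [1, 172, -104, 60, 0]]])

```text
time_s: 2.37
eef_pos: [0.5515, -0.1441, 0.1705]
eef_rot: [-0.0, 0.993, 0.121, -0.001]
wrist_force: [-0.1, -0.0, 0.6]
opening: 1.0
grasp_force: 0.0
```

```bash
cat >> h.py <<'E'
def st():
    o=ctrl.get_obs();from scipy.spatial.transform import Rotation as Ro
    q=o["eef_rot"];M=Ro.from_quat([q[1],q[2],q[3],q[0]]).as_matrix()
    print("t",round(o["time_s"],2),"p",(o["eef_pos"]*1e3).round(1),"F",o["wrist_force"].round(1),"T",o["torque"].round(2),"op",round(o["opening"],3),"g",round(o["grasp_force"],1));return o["eef_pos"],M
def to(P): # shift to world point in tool mm
    p,M=st();print("shift mm",(M.T@(np.array(P)-p)*1e3).round(1));return p,M
E
python3 -c "
from h import *
p,M=to([.5525,-.1425,.073]);print(M.round(4))
im,d=camera('scene');cv2.imwrite('pics/above.png',im[130:410,60:460])"
```

```text
t 2.37 p [ 551.5 -144.1  170.5] F [-0.1 -0.   0.6] T [0.01 0.05 0.02] op 1.0 g 0.0
shift mm [ 1.6 -1.3 97.5]
[[ 9.709e-01  2.393e-01 -2.000e-03]
 [ 2.393e-01 -9.709e-01  5.000e-04]
 [-1.800e-03 -9.000e-04 -1.000e+00]]
```

View pics/above.png

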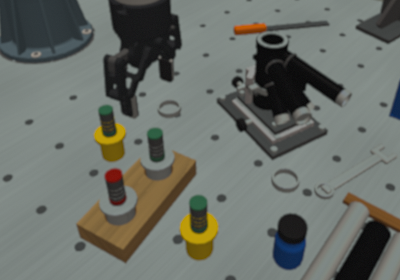

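The crop shows the open gripper with its fingertips at about (130,105), up and left of the green pin at (155,150). I'll check whether that agrees with the projected TCP.

```bash
python3 -c "
from h import *
for z in (.1705,.114): print(proj('scene',[[.5515,-.1441,z]])-[60,130], proj('top',[[.5515,-.1441,z]]))
im,d=camera('scene');im2,d2=camera('top')
for n,D in(('scene',d),('top',d2)):
    C=cloud(n,D);m=(np.hypot(C[...,0]-.55,C[...,1]+.144)<.15)&(C[...,2]>.15)&(C[...,2]<.215);P=C[m];print(n,m.sum(),P.min(0),P.max(0),P.mean(0))
cv2.imwrite('pics/top1.png',cv2.resize(im2[150:330,260:460],(800,600)[0:1]*1+(600,) if 0 else (660,594)))
"
```

```text
[[149.99508427 104.31042267]] [[348.96060533 225.15131764]]
[[153.09836778 133.18517051]] [[344.48876212 225.80206424]]
scene 491 [ 0.52967968 -0.20076891  0.18474381] [ 0.57486746 -0.08685533  0.21492979] [ 0.55611167 -0.14832838  0.2018432 ]Traceback (most recent call last):
  File "<string>", line 6, in <module>
    C=cloud(n,D);m=(np.hypot(C[...,0]-.55,C[...,1]+.144)<.15)&(C[...,2]>.15)&(C[...,2]<.215);P=C[m];print(n,m.sum(),P.min(0),P.max(0),P.mean(0))
                                                                                                                    ~~~~~^^^
    return umr_minimum(a, axis, None, out, keepdims, initial, where)
ValueError: zero-size array to reduction operation minimum which has no identity
```

The fingers straddle y = -0.144, which agrees with the TCP. I'll descend and grip.

>>> move_arm(series=[[[1, 2, -1, 10, 0], [1, 2, -1, 25, 0], [1, 2, -1, 40, 0], [1, 2, -1, 55, 0], [1, 2, -1, 70, 0], [1, 2, -1, 82, 0], [1, 2, -1, 92, 0], [1, 2, -1, 96, 0], [1, 2, -1, 96, 0], [0.6, 2, -1, 96, 0]]])

```text
time_s: 3.35
eef_pos: [0.5546, -0.1421, 0.0756]
eef_rot: [0.0, 0.993, 0.121, 0.0]
wrist_force: [0.5, -0.1, 0.2]
opening: 0.881
grasp_force: 0.0
```

>>> move_arm(series=[[[0.5, 0, 0, 0, 0], [0.4, 0, 0, 0, 0], [0.3, 0, 0, 0, 0], [0.2, 0, 0, 0, 0], [0.1, 0, 0, 0, 0], [0, 0, 0, 0, 0], [0, 0, 0, 0, 0], [0, 0, 0, 0, 0], [0, 0, 0, 0, 0], [0, 0, 0, 0, 0]]])

```text
time_s: 4.18
eef_pos: [0.5549, -0.1422, 0.076]
eef_rot: [0.0, 0.993, 0.121, 0.001]
wrist_force: [-0.3, -0.2, 5.5]
opening: 0.265
grasp_force: 58.8
```

```bash
python3 -c "
from h import *
st()"
```

```text
t 4.18 p [ 554.9 -142.2   76. ] F [-0.3 -0.2  5.5] T [0.1  0.11 0.04] op 0.265 g 58.8
```

>>> move_arm(series=[[[0, 0, 0, -4, 0], [0, 0, 0, -8, 0], [0, 0, 0, -12, 0], [0, 0, 0, -12, 0], [0, -2, 0, -12, 0], [0, -4, 0, -12, 0], [0, -6, 0, -12, 0], [0, -8, 0, -12, 0], [0, -10, 0, -12, 0], [0, -10, 0, -12, 0]]])

```text
time_s: 5.02
eef_pos: [0.5469, -0.144, 0.0882]
eef_rot: [0.0, 0.993, 0.121, 0.003]
wrist_force: [7.6, 3.2, -4.1]
opening: 0.269
grasp_force: 59.2
```

```bash
python3 -c "
from h import *
st()"
```

```text
t 5.02 p [ 546.9 -144.    88.2] F [ 7.6  3.2 -4.1] T [ 0.74 -1.75 -0.01] op 0.269 g 59.2
```

>>> move_arm(series=[[[0, -2, 0, 0, 0], [0, -4, 0, 0, 0], [0, -6, 0, 0, 0], [0, -8, 0, 0, 0], [0, -10, 0, 0, 0], [0, -12, 0, 0, 0], [0, -14, 0, 0, 0], [0, -16, 0, 0, 0], [0, -18, 0, 0, 0], [0, -18, 0, 0, 0]]])

```text
time_s: 5.85
eef_pos: [0.5298, -0.1489, 0.0888]
eef_rot: [0.001, 0.993, 0.121, 0.003]
wrist_force: [7.4, 1.8, -1.2]
opening: 0.266
grasp_force: 59.6
```

```bash
cat >> h.py <<'E'
def tilt(c,r=.075,zlo=.0,zhi=1):
    "fit pin axis direction from scene depth points near c; needs pin in air"
    im,d=camera("scene");return im,d,cloud("scene",d)
E
python3 -c "
from h import *
st()
im,d=camera('scene');cv2.imwrite('pics/lean1.png',cv2.resize(im[200:350,130:330],(800,600),interpolation=cv2.INTER_CUBIC))"
```

```text
t 5.85 p [ 529.8 -148.9   88.8] F [ 7.4  1.8 -1.2] T [ 0.53 -1.62  0.05] op 0.266 g 59.6
```

View pics/lean1.png

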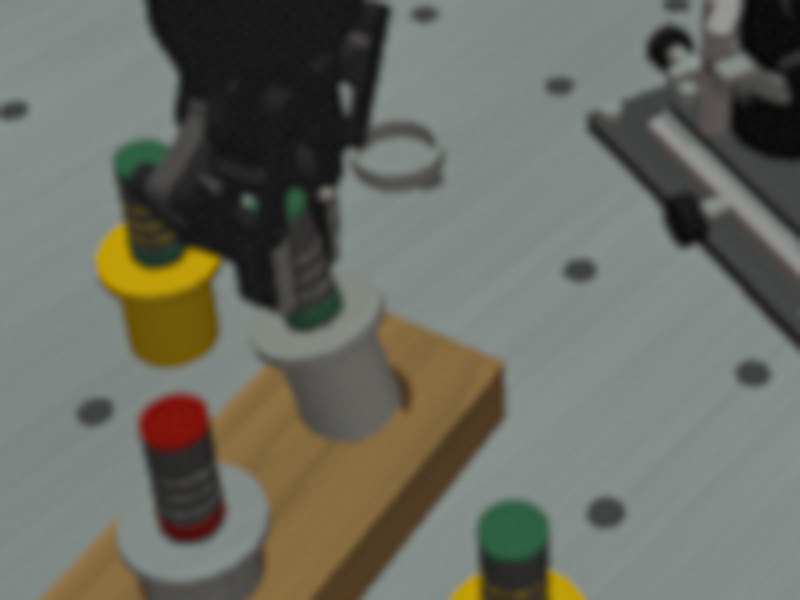

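The pin now leans in the pads, with its shoulder at (320,310) tilted toward the robot. I'll lift it out and carry it over the mouth.

>>> move_arm(series=[[[0, 0, 0, -5, 0], [0, 0, 0, -15, 0], [0, 0, 0, -30, 0], [0, 0, 0, -50, 0], [0, 0, 0, -75, 0], [0, 0, 0, -100, 0], [0, 0, 0, -125, 0], [0, 0, 0, -150, 0], [0, 0, 0, -170, 0], [0, 0, 0, -180, 0]]])

```text
time_s: 6.73
eef_pos: [0.5277, -0.1492, 0.2703]
eef_rot: [0.001, 0.993, 0.121, 0.001]
wrist_force: [-0.4, -0.5, -3.8]
opening: 0.264
grasp_force: 59.4
```

```bash
cat > tl.py <<'E'
from h import *
p,M=st()
# model-fit: pin pose (foot pos + tilt about tool y in plane) to scene+top depth, points below finger tips
def pts():
    P=[]
    for n in("scene","top"):
        im,d=camera(n);C=cloud(n,d)
        m=(d>0)&(np.hypot(C[...,0]-p[0],C[...,1]-p[1])<.075)&(C[...,2]<p[2]-.004)&(C[...,2]>p[2]-.09)
        if p[2]-.09<.18: m&=~((C[...,2]<.178)&(np.hypot(C[...,0]-.581,C[...,1]-.119)<.12))
        P.append(C[m]);print(n,m.sum())
    return np.vstack(P)
P=pts()
Q=(P-p)@M  # tool frame; z down
from scipy.optimize import least_squares
def sd(r,z,R,z0,z1):
    a=r-R;b=np.maximum(z0-z,z-z1);return np.where((a>0)&(b>0),np.hypot(a,b),np.maximum(a,b))
def res(v):
    # v: pivot offset x,y ; z of grip pt(pin 82mm) in tool frame ; tilt about y, tilt about x
    ax=np.array([np.sin(v[3]),np.sin(v[4]),-1]);ax/=np.linalg.norm(ax)
    g=np.array(v[:3]);f=g-.082*ax
    w=Q-f;z=w@ax;r=np.linalg.norm(w-np.outer(z,ax),axis=1)
    return np.minimum.reduce([sd(r,z,.02,0,.045),sd(r,z,.027,.045,.052),sd(r,z,.012,.052,.104)])
s=least_squares(res,[0,0,-.019,-.3,0],loss="soft_l1",f_scale=.0015)
v=s.x;ax=np.array([np.sin(v[3]),np.sin(v[4]),-1]);ax/=np.linalg.norm(ax);f=v[:3]-.082*ax
print("offset mm",(v[:3]*1e3).round(1),"tilt deg y,x",np.degrees(v[3:]).round(1),"rms",np.sqrt(np.median(s.fun**2)))
fw=p+M@f;print("foot world",fw.round(4),"foot tool mm",(f*1e3).round(1))
ah=M@ax
lo=-np.array([0,0,1])+ah*ah[2];
if np.linalg.norm(lo)>.02: lo/=np.linalg.norm(lo);print("low edge world",(fw+.02*lo).round(4))
E
python3 tl.py
```

```text
t 6.73 p [ 527.7 -149.2  270.3] F [-0.4 -0.5 -3.8] T [-0.05 -0.03 -0.03] op 0.264 g 59.4
scene 1372
top 183
offset mm [  0.4  -0.9 -16.4] tilt deg y,x [-15.   0.] rms 0.00045527263055073115
foot world [ 0.548  -0.1434  0.2073] foot tool mm [20.9 -0.9 63. ]
low edge world [ 0.5292 -0.1479  0.2022]
```

The measured lean is 15°. I'll dip back into the well and lean it a bit more.

>>> move_arm(series=[[[0, 0, 0, 35, 0], [0, 0, 0, 70, 0], [0, 0, 0, 105, 0], [0, 0, 0, 140, 0], [0, 0, 0, 165, 0], [0, 0, 0, 177, 0], [0, -4, 0, 177, 0], [0, -7, 0, 177, 0], [0, -10, 0, 177, 0], [0, -10, 0, 177, 0]]])

```text
time_s: 7.67
eef_pos: [0.5195, -0.1517, 0.0914]
eef_rot: [0.001, 0.993, 0.121, 0.003]
wrist_force: [5.0, 0.1, 7.9]
opening: 0.265
grasp_force: 61.4
```

>>> move_arm(series=[[[0, 0, 0, -5, 0], [0, 0, 0, -15, 0], [0, 0, 0, -30, 0], [0, 0, 0, -50, 0], [0, 0, 0, -75, 0], [0, 0, 0, -100, 0], [0, 0, 0, -125, 0], [0, 0, 0, -150, 0], [0, 0, 0, -170, 0], [0, 0, 0, -180, 0]]])

```text
time_s: 8.5
eef_pos: [0.5177, -0.1512, 0.2726]
eef_rot: [0.001, 0.993, 0.121, 0.001]
wrist_force: [0.5, -0.2, -2.9]
opening: 0.265
grasp_force: 60.2
```

```bash
python3 tl.py; python3 -c "
from h import *
to([.5613,.1142,.27])"
```

```text
t 8.5 p [ 517.7 -151.2  272.6] F [ 0.5 -0.2 -2.9] T [-0.03 -0.04  0.01] op 0.265 g 60.2
scene 902
top 49
offset mm [  0.4  -1.1 -26.9] tilt deg y,x [-11.1   0.4] rms 0.0004699874281921812
foot world [ 0.5328 -0.1459  0.219 ] foot tool mm [15.9 -1.6 53.6]
low edge world [ 0.5139 -0.1512  0.2152]
t 8.6 p [ 517.9 -151.3  271.6] F [-0.5  0.4 -3.2] T [-0.05  0.04  0.07] op 0.264 g 60.3
shift mm [ 106.  -247.3    1.3]
```

The low edge caught the well's rim on the way down, so the pin slid about 10 mm up in the grip. I'll set it back in the well and regrip it.

>>> move_arm(series=[[[0, 10, 1, 0, 0], [0, 22, 1, 10, 0], [0, 22, 1, 35, 0], [0, 22, 1, 65, 0], [0, 22, 1, 95, 0], [0, 22, 1, 125, 0], [0, 22, 1, 150, 0], [0, 22, 1, 165, 0], [0, 22, 1, 170, 0], [0, 22, 1, 170, 0]]])

```text
time_s: 9.43
eef_pos: [0.5371, -0.1454, 0.0968]
eef_rot: [-0.002, 0.993, 0.121, -0.003]
wrist_force: [0.1, 0.1, -3.8]
opening: 0.268
grasp_force: 60.1
```

```bash
sed -i 's/&(C\[...,2\]>p\[2\]-.09)/\&(C[...,2]>max(p[2]-.09,.037))/' tl.py; python3 tl.py; python3 -c "
from h import *
im,d=camera('scene');cv2.imwrite('pics/lean2.png',cv2.resize(im[200:350,130:330],(800,600),interpolation=cv2.INTER_CUBIC))"
```

```text
t 9.43 p [ 537.1 -145.4   96.8] F [ 0.1  0.1 -3.8] T [ 0.   -0.    0.04] op 0.268 g 60.1
scene 665
top 43
offset mm [-13.4   8.7  -4.3] tilt deg y,x [-34.4  11.7] rms 0.002120697336546531
foot world [ 0.5609 -0.1335  0.0307] foot tool mm [26.3 -5.6 66. ]
low edge world [ 0.5467 -0.1432  0.0204]
```

View pics/lean2.png

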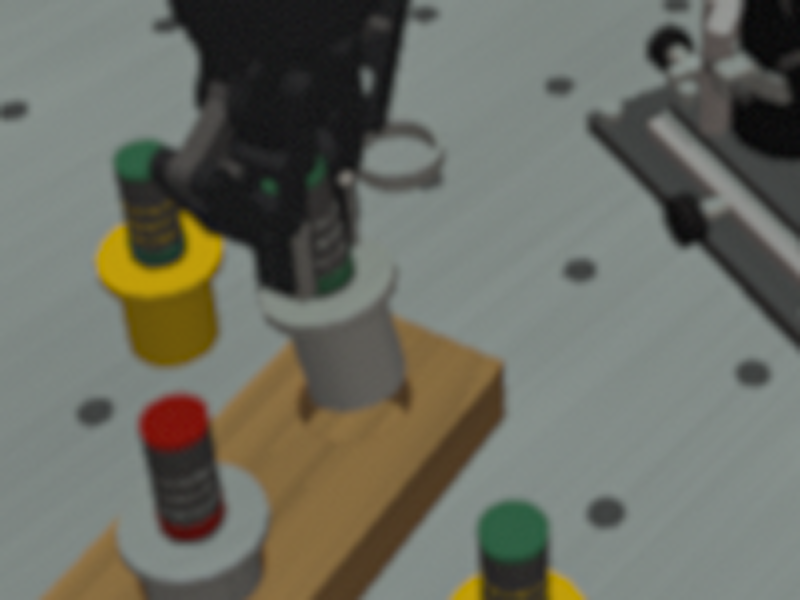

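The pin hangs tilted just above its well, whose dark ends show at (303,405) and (405,395). I'll lower it.

>>> move_arm(series=[[[0, 2, 2, 0, 0], [0, 2, 2, 4, 0], [0, 2, 2, 8, 0], [0, 2, 2, 12, 0], [0, 2, 2, 16, 0], [0, 2, 2, 19, 0], [0, 2, 2, 22, 0], [0, 2, 2, 24, 0], [0, 2, 2, 26, 0], [0, 2, 2, 27, 0]]])

```text
time_s: 10.42
eef_pos: [0.541, -0.1479, 0.0727]
eef_rot: [-0.0, 0.993, 0.121, -0.001]
wrist_force: [-2.8, 1.4, -2.4]
opening: 0.268
grasp_force: 60.5
```

```bash
python3 -c "
from h import *
st()"
```

```text
t 10.42 p [ 541.  -147.9   72.7] F [-2.8  1.4 -2.4] T [ 0.27  0.66 -0.01] op 0.268 g 60.5
```

>>> move_arm(series=[[[0, 3, 0, 0, 0], [0, 6, -1, 0, 0], [0, 9, -2, 1, 0], [0, 11, -3, 2, 0], [0, 11, -3, 3, 0], [0.15, 11, -3, 3, 0], [0.3, 11, -3, 3, 0], [0.5, 11, -3, 3, 0], [0.5, 11, -3, 3, 0], [0.5, 11, -3, 3, 0]]])

```text
time_s: 11.25
eef_pos: [0.5525, -0.1429, 0.071]
eef_rot: [0.001, 0.993, 0.121, 0.001]
wrist_force: [-0.7, -0.9, 0.3]
opening: 0.501
grasp_force: 0.0
```

```bash
python3 -c "
from h import *
p,M=to([.5525,-.1425,.075])
im,d=camera('scene');C=cloud('scene',d)
m=(np.hypot(C[...,0]-.5525,C[...,1]+.1425)<.04)&(C[...,2]>.056)&(C[...,2]<.0665);P=C[m]
from scipy.optimize import least_squares as L
print(m.sum(),P.min(0),P.max(0),np.median(P[:,2]))
cv2.imwrite('pics/lean3.png',cv2.resize(im[200:350,130:330],(800,600),interpolation=cv2.INTER_CUBIC))"
```

```text
t 11.25 p [ 552.5 -142.9   71. ] F [-0.7 -0.9  0.3] T [ 0.03 -0.01  0.01] op 0.501 g 0.0
shift mm [ 0.1 -0.4 -4. ]
391 [ 0.5403828  -0.16874814  0.05630283] [ 0.58196852 -0.11535361  0.06631158] 0.06269410908297139
```

View pics/lean3.png

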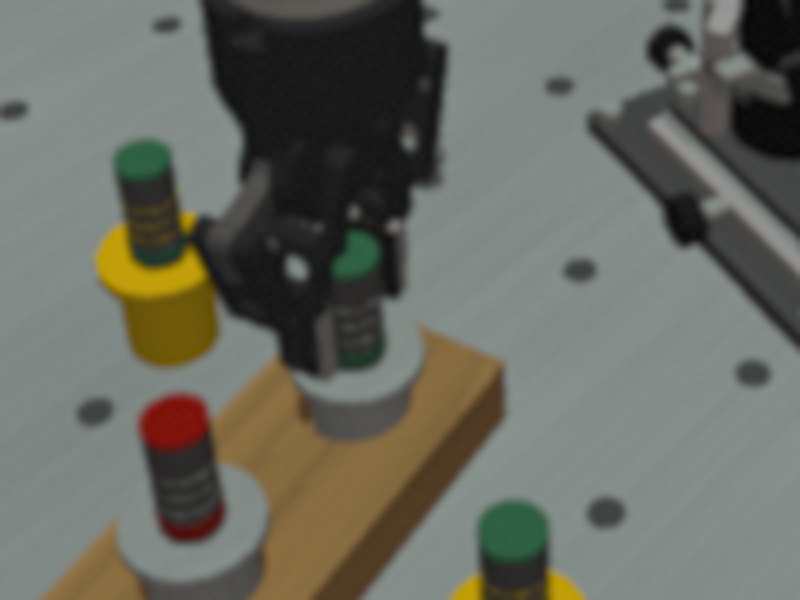

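The pin stands upright in its well again, with its shoulder at (355,370). I'll regrip it, lift it 13 mm and lean it farther in one go.

>>> move_arm(series=[[[0.5, 2, 0, -3, 0], [0.5, 2, 0, -5, 0], [0.4, 2, 0, -5, 0], [0.3, 2, 0, -5, 0], [0.2, 2, 0, -5, 0], [0, 2, 0, -5, 0], [0, 2, 0, -5, 0], [0, 2, 0, -5, 0], [0, 2, 0, -5, 0], [0, 2, 0, -5, 0]]])

```text
time_s: 12.13
eef_pos: [0.5538, -0.1422, 0.0757]
eef_rot: [0.0, 0.993, 0.121, 0.0]
wrist_force: [-0.4, 0.9, 5.0]
opening: 0.264
grasp_force: 58.8
```

>>> move_arm(series=[[[0, 0, 0, -4, 0], [0, 0, 0, -9, 0], [0, 0, 0, -13, 0], [0, -3, 0, -13, 0], [0, -6, 0, -13, 0], [0, -9, 0, -13, 0], [0, -12, 0, -13, 0], [0, -15, 0, -13, 0], [0, -18, 0, -13, 0], [0, -21, 0, -13, 0]]])

```text
time_s: 12.97
eef_pos: [0.5355, -0.1473, 0.0898]
eef_rot: [0.001, 0.993, 0.121, 0.003]
wrist_force: [9.0, 4.1, 1.5]
opening: 0.266
grasp_force: 59.7
```

>>> move_arm(series=[[[0, -3, 0, 0, 0], [0, -6, 0, 0, 0], [0, -9, 0, 0, 0], [0, -12, 0, 0, 0], [0, -14, 0, 0, 0], [0, -16, 0, 0, 0], [0, -16, 0, 0, 0], [0, -16, 0, -4, 0], [0, -14, 0, -12, 0], [0, -12, 0, -22, 0]]])

```text
time_s: 13.8
eef_pos: [0.5202, -0.1497, 0.1099]
eef_rot: [-0.001, 0.993, 0.121, -0.001]
wrist_force: [-0.7, 1.2, -3.4]
opening: 0.268
grasp_force: 59.9
```

>>> move_arm(series=[[[0, 0, 0, -15, 0], [0, 0, 0, -35, 0], [0, 0, 0, -55, 0], [0, 0, 0, -75, 0], [0, 0, 0, -95, 0], [0, 0, 0, -115, 0], [0, 0, 0, -135, 0], [0, 0, 0, -150, 0], [0, 0, 0, -160, 0], [0, 0, 0, -160, 0]]])

```text
time_s: 14.63
eef_pos: [0.5222, -0.1506, 0.2731]
eef_rot: [0.001, 0.993, 0.121, 0.002]
wrist_force: [0.2, -0.7, -3.1]
opening: 0.269
grasp_force: 60.0
```

```bash
python3 tl.py
```

```text
t 14.63 p [ 522.2 -150.6  273.1] F [ 0.2 -0.7 -3.1] T [-0.01  0.03  0.03] op 0.269 g 60.0
scene 1303
top 292
offset mm [  5.7  -1.3 -17.9] tilt deg y,x [-18.   -0.5] rms 0.0005407674362679325
foot world [ 0.5513 -0.143   0.2127] foot tool mm [29.9 -0.6 60.5]
low edge world [ 0.5326 -0.1469  0.2067]
```

The pin now leans about 19°. I'll carry it over the mouth.

>>> move_arm(series=[[[0, 8, -20, 0, 0], [0, 18, -48, 0, 0], [0, 30, -80, 0, 0], [0, 43, -112, 0, 0], [0, 55, -145, 0, 0], [0, 67, -178, 0, 0], [0, 79, -209, 0, 0], [0, 88, -232, 0, 0], [0, 94, -247, 0, 0], [0, 94, -247, 0, 0]]])

```text
time_s: 15.57
eef_pos: [0.5521, 0.1156, 0.2682]
eef_rot: [-0.001, 0.992, 0.123, -0.002]
wrist_force: [0.0, -0.1, -3.3]
opening: 0.268
grasp_force: 60.2
```

>>> move_arm(series=[[[0, 0, 0, 5, 0], [0, 0, 0, 10, 0], [0, 0, 0, 14, 0], [0, 0, 0, 18, 0], [0, 0, 0, 21, 0], [0, 0, 0, 24, 0], [0, 0, 0, 26, 0], [0, 0, 0, 27, 0], [0, 0, 0, 27, 0], [0, 0, 0, 27, 0]]])

```text
time_s: 16.4
eef_pos: [0.5533, 0.1123, 0.2434]
eef_rot: [0.0, 0.993, 0.121, 0.0]
wrist_force: [-0.6, -0.1, -2.9]
opening: 0.267
grasp_force: 60.2
```

```bash
python3 tl.py; python3 -c "
from h import *
st()
im,d=camera('scene');im2,d2=camera('top')
a=cv2.resize(im[130:230,290:390],(400,400),interpolation=cv2.INTER_CUBIC)
b=cv2.resize(im2[160:260,170:270],(400,400),interpolation=cv2.INTER_CUBIC)
cv2.imwrite('pics/mouth.png',np.hstack([a,b]))"
```

```text
t 16.4 p [553.3 112.3 243.4] F [-0.6 -0.1 -2.9] T [-0.03  0.04 -0.08] op 0.267 g 60.2
scene 817
top 0
offset mm [  4.9  -0.8 -18.2] tilt deg y,x [-18.9   0.1] rms 0.0005269197769844636
foot world [0.5824 0.1205 0.1836] foot tool mm [30.2 -1.  59.9]
low edge world [0.564  0.1158 0.1774]
t 16.5 p [553.4 112.3 243.6] F [ 0.2 -0.8 -4. ] T [-0.06  0.06 -0.01] op 0.262 g 60.2
```

View pics/mouth.png

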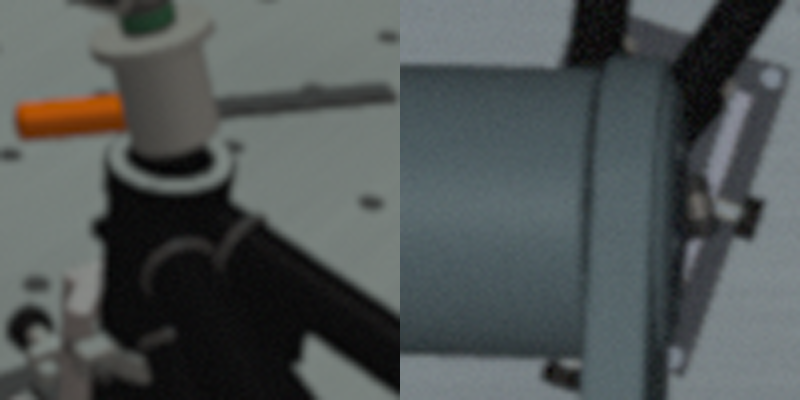

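The lean is about 19°. In the left half the plug's low edge (150,155) hangs just over the mouth. The right half is blocked by the arm. I'll tip the low edge in and watch the force.

>>> move_arm(series=[[[0, 0, 1, 1, 0], [0, 0, 1.5, 2, 0], [0, 0, 1.5, 3, 0], [0, 0, 1.5, 4, 0], [0, 0, 1.5, 5, 0], [0, 0, 1.5, 6, 0], [0, 0, 1.5, 7, 0], [0, 0, 1.5, 8, 0], [0, 0, 1.5, 9, 0], [0, 0, 1.5, 10, 0]]])

```text
time_s: 17.43
eef_pos: [0.5536, 0.1109, 0.2332]
eef_rot: [-0.0, 0.993, 0.121, 0.0]
wrist_force: [-0.5, -0.4, -3.1]
opening: 0.266
grasp_force: 60.2
```

```bash
python3 tl.py
```

```text
t 17.43 p [553.6 110.9 233.2] F [-0.5 -0.4 -3.1] T [ 0.01  0.09 -0.07] op 0.266 g 60.2
scene 778
top 0
offset mm [  4.9  -0.6 -18.1] tilt deg y,x [-19.    0.2] rms 0.0004845864428418656
foot world [0.5828 0.119  0.1734] foot tool mm [30.3 -0.9 59.8]
low edge world [0.5644 0.1142 0.1672]
```

The low edge is 5 mm inside with no contact. I'll go a little deeper, then ease outward to feel the wall.

>>> move_arm(series=[[[0, 0, 0, 1, 0], [0, 0, 0, 2, 0], [0, 1, 0, 2, 0], [0, 2, 0, 2, 0], [0, 3, 0, 2, 0], [0, 4, 0, 2, 0], [0, 5, 0, 2, 0], [0, 6, 0, 2, 0], [0, 6, 0, 2, 0], [0, 6, 0, 2, 0]]])

```text
time_s: 18.37
eef_pos: [0.5588, 0.1127, 0.2312]
eef_rot: [-0.0, 0.993, 0.121, -0.001]
wrist_force: [-4.8, 2.3, -1.8]
opening: 0.264
grasp_force: 60.5
```

```bash
python3 tl.py
```

```text
t 18.37 p [558.8 112.7 231.2] F [-4.8  2.3 -1.8] T [0.44 1.03 0.04] op 0.264 g 60.5
scene 751
top 0
offset mm [  5.1  -0.8 -18.2] tilt deg y,x [-18.3   0.2] rms 0.0005873371060394796
foot world [0.5873 0.1209 0.1711] foot tool mm [29.7 -1.1 60. ]
low edge world [0.5688 0.116  0.1651]
```

Contact: about -4 N along tool x and -3.4 N along tool y, so I'll ease 1 mm to -y and start straightening.

>>> move_arm(series=[[[0, 0, -0.5, 0, 0], [0, 0, -1, 0, 0], [0, 0, -1, 0, 0], [0, 1, -1, 0, 0], [0, 2, -1, 0, 0], [0, 3, -1, 0, 0], [0, 4, -1, 0, 0], [0, 5, -1, 0, 0], [0, 5, -1, 0, 0], [0, 5, -1, 0, 0]]])

```text
time_s: 19.3
eef_pos: [0.5629, 0.1141, 0.232]
eef_rot: [0.0, 0.993, 0.121, -0.002]
wrist_force: [-11.2, -0.3, 5.7]
opening: 0.266
grasp_force: 61.2
```

```bash
python3 tl.py
```

```text
t 19.3 p [562.9 114.1 232. ] F [-11.2  -0.3   5.7] T [-0.14  2.24  0.03] op 0.266 g 61.2
scene 775
top 0
offset mm [  4.7  -0.6 -18.1] tilt deg y,x [-16.5   0.3] rms 0.0005102671680834343
foot world [0.5888 0.1216 0.1711] foot tool mm [27.2 -1.  60.8]
low edge world [0.5702 0.1166 0.1657]
```

>>> move_arm(series=[[[0, 1, -0.5, 0, 0], [0, 2, -0.5, 0, 0], [0, 3, -0.5, 0, 0], [0, 4, -0.5, 0, 0], [0, 5, -0.5, 0, 0], [0, 6, -0.5, 0, 0], [0, 7, -0.5, 0, 0], [0, 7, -0.5, 0, 0], [0, 7, -0.5, 0, 0], [0, 7, -0.5, 0, 0]]])

```text
time_s: 20.23
eef_pos: [0.5713, 0.1163, 0.2339]
eef_rot: [0.001, 0.993, 0.121, 0.001]
wrist_force: [-9.2, -1.7, 10.5]
opening: 0.266
grasp_force: 61.1
```

```bash
python3 tl.py
```

```text
t 20.23 p [571.3 116.3 233.9] F [-9.2 -1.7 10.5] T [-0.07  1.74 -0.04] op 0.266 g 61.1
scene 795
top 0
offset mm [  3.   -0.7 -18.1] tilt deg y,x [-10.8   0.2] rms 0.0005106677407757283
foot world [0.5888 0.1216 0.1714] foot tool mm [18.1 -1.  62.5]
low edge world [0.5698 0.1166 0.1677]
```

The foot stayed put and the pin straightened to 11°, with the lateral y force now near zero. I'll bring the foot back over the bore and lower it gently.

>>> move_arm(series=[[[0, -1, 0, -1, 0], [0, -2, 0, -1, 0], [0, -4, 0, -1, 0], [0, -6, 0, -1, 0], [0, -7, 0, -1, 0], [0, -7, 0, 0, 0], [0, -7, 0, 1, 0], [0, -7, 0, 2, 0], [0, -7, 0, 3, 0], [0, -7, 0, 3, 0]]])

```text
time_s: 21.17
eef_pos: [0.5639, 0.1149, 0.2278]
eef_rot: [0.0, 0.993, 0.121, -0.0]
wrist_force: [0.2, 0.5, -4.3]
opening: 0.268
grasp_force: 59.7
```

```bash
python3 tl.py
```

```text
t 21.17 p [563.9 114.9 227.8] F [ 0.2  0.5 -4.3] T [-0.01 -0.13 -0.03] op 0.268 g 59.7
scene 705
top 0
offset mm [  3.3  -0.9 -18.1] tilt deg y,x [-11.4   0. ] rms 0.0005005268820274487
foot world [0.5823 0.1204 0.1655] foot tool mm [19.2 -1.  62.3]
low edge world [0.5633 0.1156 0.1616]
```

There is no contact and the whole foot is below the rim. I'll straighten while lowering.

>>> move_arm(series=[[[0, 1.5, 0, 0, 0], [0, 3, 0, 0.5, 0], [0, 4.5, 0, 1, 0], [0, 6, 0, 1.5, 0], [0, 7.5, 0, 2, 0], [0, 9, 0, 2.5, 0], [0, 10.5, 0, 3, 0], [0, 12, 0, 3.5, 0], [0, 12, 0, 4, 0], [0, 12, 0, 4, 0]]])

```text
time_s: 22.1
eef_pos: [0.5741, 0.1174, 0.224]
eef_rot: [0.0, 0.993, 0.121, -0.002]
wrist_force: [-6.4, -2.4, 0.2]
opening: 0.265
grasp_force: 59.7
```

```bash
python3 tl.py
```

```text
t 22.1 p [574.1 117.4 224. ] F [-6.4 -2.4  0.2] T [-0.53  1.33 -0.02] op 0.265 g 59.7
scene 644
top 0
offset mm [  2.3  -0.7 -18. ] tilt deg y,x [-4.4 -0. ] rms 0.00048319536327347235
foot world [0.582  0.12   0.1601] foot tool mm [ 8.6 -0.6 63.8]
low edge world [0.5626 0.1155 0.1587]
```

>>> move_arm(series=[[[0, 1, 0, 1, 0], [0, 2, 0, 2, 0], [0, 3, 0, 3, 0], [0, 4, 0, 4, 0], [0, 5, 0, 5, 0], [0, 6, 0, 6, 0], [0, 6, 0, 7, 0], [0, 6, 0, 8, 0], [0, 6, 0, 8, 0], [0, 6, 0, 8, 0]]])

```text
time_s: 23.03
eef_pos: [0.5795, 0.1188, 0.2158]
eef_rot: [0.0, 0.993, 0.121, -0.003]
wrist_force: [-6.5, -2.9, -0.4]
opening: 0.262
grasp_force: 59.6
```

```bash
python3 tl.py
```

```text
t 23.03 p [579.5 118.8 215.8] F [-6.5 -2.9 -0.4] T [-0.51  1.55 -0.01] op 0.262 g 59.6
scene 539
top 0
offset mm [ -3.7   3.9 -20. ] tilt deg y,x [-7.5  6.1] rms 0.0010642855134185558
foot world [0.5848 0.1249 0.1548] foot tool mm [ 6.9 -4.7 60.9]
low edge world [0.5732 0.109  0.1516]
```

>>> move_arm(series=[[[0, 1, 0, 1, 0], [0, 1.5, 0, 3, 0], [0, 2, 0, 5, 0], [0, 2, 0, 7, 0], [0, 2, 0, 9, 0], [0, 2, 0, 10, 0], [0, 2, 0, 11, 0], [0, 2, 0, 12, 0], [0, 2, 0, 12, 0], [0, 2, 0, 12, 0]]])

```text
time_s: 23.97
eef_pos: [0.5812, 0.1192, 0.2037]
eef_rot: [0.0, 0.993, 0.121, -0.003]
wrist_force: [-8.9, -3.4, 0.7]
opening: 0.265
grasp_force: 59.7
```

```bash
python3 -c "
from h import *
st()"
```

```text
t 23.97 p [581.2 119.2 203.7] F [-8.9 -3.4  0.7] T [-0.63  1.71  0.01] op 0.265 g 59.7
```

>>> move_arm(series=[[[0, -0.5, 0, 0, 0], [0, -1, 0, 1, 0], [0, -1, 0, 2, 0], [0, -1, 0, 3, 0], [0, -1, 0, 4, 0], [0, -1, 0, 5, 0], [0, -1, 0, 6, 0], [0, -1, 0, 7, 0], [0, -1, 0, 8, 0], [0, -1, 0, 8, 0]]])

```text
time_s: 24.8
eef_pos: [0.5809, 0.1191, 0.1958]
eef_rot: [0.0, 0.993, 0.121, -0.002]
wrist_force: [-4.3, -1.0, -1.2]
opening: 0.263
grasp_force: 59.7
```

```bash
python3 -c "
from h import *
st()
im,d=camera('scene');C=cloud('scene',d)
m=(np.hypot(C[...,0]-.582,C[...,1]-.119)<.03)&(C[...,2]>.165)&(C[...,2]<.2);print(np.histogram(C[m][:,2],bins=np.arange(.165,.2,.002)))
cv2.imwrite('pics/slide.png',cv2.resize(im[100:220,280:400],(600,600),interpolation=cv2.INTER_CUBIC))"
```

```text
t 24.8 p [580.9 119.1 195.8] F [-4.3 -1.  -1.2] T [-0.47  1.2   0.02] op 0.263 g 59.7
(array([ 27,  26,  40,  82,  41,   5,  26,  34,  64, 186,  17,  15,  16,
         7,  12,   8,  14]), array([0.165, 0.167, 0.169, 0.171, 0.173, 0.175, 0.177, 0.179, 0.181,
       0.183, 0.185, 0.187, 0.189, 0.191, 0.193, 0.195, 0.197, 0.199]))
```

View pics/slide.png

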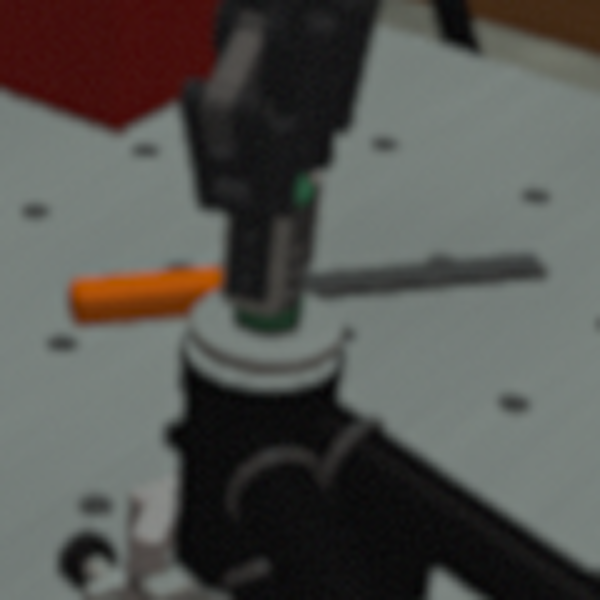

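The pin is upright and the shoulder (265,350) is about 4.5 mm above the tube face. I'll go down the rest until I feel contact.

>>> move_arm(series=[[[0, 0, 0, 0.5, 0], [0, 0, 0, 1, 0], [0, 0, 0, 1.5, 0], [0, 0, 0, 2, 0], [0, 0, 0, 2.5, 0], [0, 0, 0, 3, 0], [0, 0, 0, 3.5, 0], [0, 0, 0, 4, 0], [0, 0, 0, 4.3, 0], [0, 0, 0, 4.5, 0]]])

```text
time_s: 25.68
eef_pos: [0.581, 0.1191, 0.1919]
eef_rot: [0.0, 0.993, 0.121, -0.002]
wrist_force: [-6.7, -1.9, 3.6]
opening: 0.266
grasp_force: 59.8
```

```bash
cat > sh.py <<'E'
from h import *
st()
im,d=camera('scene');C=cloud('scene',d)
m=(np.hypot(C[...,0]-.582,C[...,1]-.119)<.03)&(C[...,2]>.165)&(C[...,2]<.2);h=np.histogram(C[m][:,2],bins=np.arange(.167,.192,.001));print([(round(float(z),3),int(n)) for n,z in zip(*h)])
E
python3 sh.py
```

```text
t 25.68 p [581.  119.1 191.9] F [-6.7 -1.9  3.6] T [-0.38  1.52  0.01] op 0.266 g 59.8
[(0.167, 17), (0.168, 12), (0.169, 14), (0.17, 18), (0.171, 18), (0.172, 34), (0.173, 28), (0.174, 15), (0.175, 13), (0.176, 15), (0.177, 22), (0.178, 39), (0.179, 106), (0.18, 89), (0.181, 16), (0.182, 4), (0.183, 5), (0.184, 7), (0.185, 10), (0.186, 6), (0.187, 8), (0.188, 4), (0.189, 6), (0.19, 0)]
```

>>> move_arm(series=[[[0, 0, 0, 0.3, 0], [0, 0, 0, 0.6, 0], [0, 0, 0, 0.9, 0], [0, 0, 0, 1.2, 0], [0, -0.5, 0, 1.2, 0], [0, -0.5, 0, 1.2, 0], [0, -0.5, 0, 1.2, 0], [0, -0.5, 0, 1.2, 0], [0, -0.5, 0, 1.2, 0], [0, -0.5, 0, 1.2, 0]]])

```text
time_s: 26.57
eef_pos: [0.5811, 0.1191, 0.1919]
eef_rot: [0.0, 0.993, 0.121, -0.001]
wrist_force: [-6.9, -2.8, 6.3]
opening: 0.268
grasp_force: 60.4
```

```bash
python3 sh.py
```

```text
t 26.57 p [581.1 119.1 191.9] F [-6.9 -2.8  6.3] T [-0.38  1.69 -0.03] op 0.268 g 60.4
[(0.167, 15), (0.168, 15), (0.169, 18), (0.17, 16), (0.171, 22), (0.172, 33), (0.173, 24), (0.174, 17), (0.175, 14), (0.176, 12), (0.177, 17), (0.178, 35), (0.179, 127), (0.18, 86), (0.181, 10), (0.182, 6), (0.183, 8), (0.184, 6), (0.185, 6), (0.186, 10), (0.187, 6), (0.188, 4), (0.189, 4), (0.19, 3)]
```

The tool no longer descends and Fz is rising, so it is seated. I'll release and retreat straight up.

>>> move_arm(series=[[[0.15, 0, 0, 0, 0], [0.3, 0, 0, 0, 0], [0.4, 0, 0, 0, 0], [0.5, 0, 0, 0, 0], [0.6, 0, 0, 0, 0], [0.7, 0, 0, 0, 0], [0.7, 0, 0, -2, 0], [0.7, 0, 0, -6, 0], [0.7, 0, 0, -14, 0], [0.7, 0, 0, -24, 0]]])

```text
time_s: 27.45
eef_pos: [0.5816, 0.1194, 0.2149]
eef_rot: [-0.0, 0.993, 0.121, -0.0]
wrist_force: [-0.3, 0.1, 0.1]
opening: 0.703
grasp_force: 0.0
```

>>> move_arm(series=[[[0.7, 0, 0, -15, 0], [0.7, 0, 0, -35, 0], [0.7, 0, 0, -55, 0], [0.7, 0, 0, -75, 0], [0.7, 0, 0, -90, 0], [0.7, -20, 0, -95, 0], [0.7, -50, 0, -95, 0], [0.7, -80, 0, -95, 0], [0.7, -100, 0, -95, 0], [0.7, -100, 0, -95, 0]]])

```text
time_s: 28.28
eef_pos: [0.4824, 0.0951, 0.3111]
eef_rot: [0.0, 0.993, 0.121, 0.0]
wrist_force: [1.7, -0.3, -0.2]
opening: 0.698
grasp_force: 0.0
```

```bash
python3 sh.py; python3 -c "
from h import *
im,d=camera('scene');C=cloud('scene',d);im2,d2=camera('top');C2=cloud('top',d2)
m=(np.hypot(C[...,0]-.582,C[...,1]-.119)<.03)&(C[...,2]>.215);print(C[m].mean(0),C[m].max(0))
m=(np.hypot(C[...,0]-.582,C[...,1]-.119)<.026)&(abs(C[...,2]-.1795)<.0025);P=C[m];print('plane',np.linalg.lstsq(np.c_[P[:,:2]-[.582,.119],np.ones(len(P))],P[:,2],rcond=None)[0])
cv2.imwrite('pics/final.png',cv2.resize(im[60:360,140:440],(600,600),interpolation=cv2.INTER_CUBIC))"
```

```text
t 28.28 p [482.4  95.1 311.1] F [ 1.7 -0.3 -0.2] T [ 0.   -0.05 -0.02] op 0.698 g 0.0
[(0.167, 15), (0.168, 15), (0.169, 11), (0.17, 15), (0.171, 34), (0.172, 34), (0.173, 25), (0.174, 12), (0.175, 12), (0.176, 17), (0.177, 14), (0.178, 37), (0.179, 110), (0.18, 100), (0.181, 15), (0.182, 4), (0.183, 9), (0.184, 4), (0.185, 11), (0.186, 6), (0.187, 8), (0.188, 7), (0.189, 10), (0.19, 5)]
[0.58517509 0.11485216 0.22665124] [0.59467058 0.13006371 0.23333957]
plane [-0.00629854  0.01696474  0.17980345]
```

View pics/final.png

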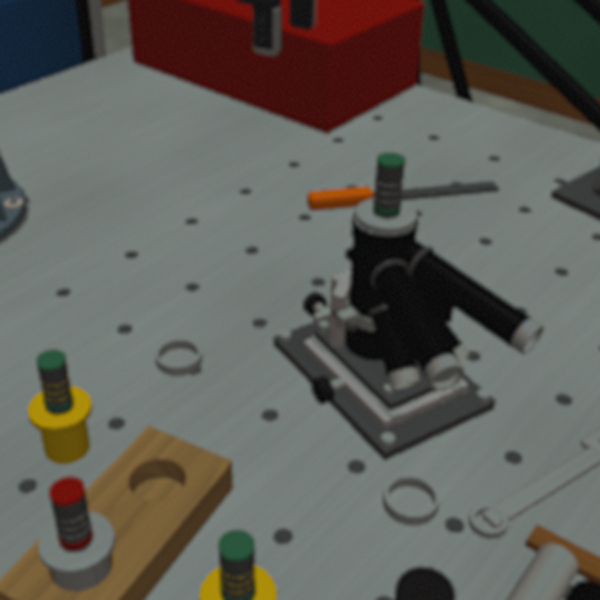

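The final view shows the pin upright in the tube, with its shoulder at (387,220). The red pin, the races and the yellow pins look undisturbed. I'll check flushness against the untouched red pin as reference.

```bash
python3 -c "
from h import *
im,d=camera('scene');C=cloud('scene',d)
for c,z in(((.582,.119),.179),((.5705,-.237),.062)):
    r=np.hypot(C[...,0]-c[0],C[...,1]-c[1]);m=(r<.026)&(r>.0125)&(abs(C[...,2]-z-.0008)<.0025);P=C[m];print(len(P),np.median(P[:,2])-z,'plane',np.linalg.lstsq(np.c_[P[:,:2]-c,np.ones(len(P))],P[:,2],rcond=None)[0])
"
```

```text
226 0.0007177059557670895 plane [-0.00618972  0.00365428  0.17975636]
505 0.0008833102815541949 plane [-0.00354436  0.00780856  0.06291896]
```

It reads the same as the red pin standing on its well floor, so the pin is flush and level. Handing in.

```bash
python3 -c "
from h import *
print(order.hand_in())"
```

```text
the job is handed in; nothing more can be done
None
```

The green-banded GO pin was leaned about 19°, tipped in, straightened and slid home; its shoulder sits flush on the head tube, the gripper is clear, and the job is handed in at about 28 s (on the first lean it slipped in the grip at the stand, so I set it back in its well and regripped it).

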